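# Open up the double-door specimen cabinet

### The arm

A 7-joint arm with a two-finger parallel gripper is mounted at the origin on the work surface. World frame = base frame: x ahead of the robot, y to its left, z up, the work surface at z = 0. Lengths are in m, angles in rad, forces in N, time in s.
With the tool pointing down it reaches from about 0.425 to 0.875 m from the base axis. Payload 4.7 kg.
Tool frame: the origin (TCP) lies on the centre line of the jaws, within the pads' length; the fingertips stand 22 mm ahead of it and the grasp point (between the pads) lies 3 mm ahead of it; z points along the fingers, y is the direction in which the jaws open and shut (so a half turn about z gives the same grasp; the last joint's range is limited). The gripper opens to 87 mm and grips with 3 to 60 N. Pads are 19 mm wide; open, the fingers measure 117 mm over their backs; the gripper's body (75 mm by 190 mm) begins 51 mm behind the grasp point.
Start: joints at [1.251, 0.321, -0.07, 1.45, 0.023, 1.371, -0.057], TCP at [0.213, -0.614, 0.245] pointing down, gripper open.
Joint ranges: [-2.86, 2.86], [-0.3, 2.09], [-1.38, 1.24], [0.06, 2.45], [-1.56, 4.7], [0.09, 2.05], [-2.69, 2.69]. Speed limits (rad/s): [2.57, 2.57, 3.14, 3.14, 3.14, 3.14, 3.14].

### API

Orientations are given as a rotation vector (axis times angle).
In Python, from bench import ctrl, imaging, close_job, finder gives the robot as it stands. The module is installed in compiled form; this text tells all that it offers.
- The arm moves only by the shell command python3 -m jog 'ROWS' [FORCE]. ROWS is JSON, a list that holds one entry, the list of rows, each a list of 7 numbers: the shift along the tool's x, y, z in cm, then the turn, a rotation vector about the tool's x, y, z in degrees, then the finger opening in cm, from 0 to 8.7. In form: [[[dx, dy, dz, ax, ay, az, claw], ...]]. A call has 1 to 12 rows; each row shifts and turns the commanded pose from where the row before left it, along the tool's axes as they then stand; what a row does not reach is not made up. A row lasts 1/10 s, in which the tool goes at most 50 mm and 8.59 degrees, less where a joint would pass 70% of its speed; a pose out of reach is approached as far as the arm can. A call is refused whole if a number of a shift passes 5 or a number of a turn 8.59, either way. A call with a gripper value outside its range is refused whole. The fingers move at their own pace and stop on an object; FORCE is the grip in N (left out, the last holds). Time passes only in rows, so rows that do not move let the fingers close. It gives the time, the measured TCP pose, the force and the opening at its end, in the units of the state.
- ctrl.get_state(): the state, without advancing time (a new reading comes with each control period).
- imaging.get_image(name): name is "side" or "top" or "wrist"; returns a dict with "frame" (480x640x3 uint8, red, green, blue), "intrinsics" (3x3 intrinsics, pixels), "pose" (4x4, takes a point from camera to world coordinates). Camera axes: x right, y down, z forward; pixel columns grow to the right and rows downward; lengths in m; the calibration is good to about 2 mm. A picture is of the moment at which its call begins. There is no depth.
- close_job(): hands the job in, once; it reports no verdict.
Trained networks look in the newest picture that a camera, given by its name, has taken for a name from the list of things; names that differ only in an ending like _2 or _b are one class to them, and where a whole thing is asked for, a point or a joint stands for the part that bears it (a point fixed in the world has none). Each returns a list of dicts, best first, with "conf" (0 to 1); they miss things now and then, are a little off and sometimes report something else, mostly with a low value. They report only what shows in the picture. A call takes as long as a camera call.
- finder.trace(label, camera): "region" (480x640 bool, what is visible of it) and "point" ([row, column] as shares, 0 to 1, of the picture: columns of its width, rows of its height, amid what is visible of it).
- finder.spot_point(label, camera): "point" ([row, column] as shares, 0 to 1, of the picture: columns of its width, rows of its height: a listed point, or the origin of a listed thing).
The state is a dict: "time": time; "joint_positions": joint angles; "qd": joint speeds; "joint_torque": joint torques, N m; "position": TCP position; "tool_rot": TCP orientation; "ft_force": force on the tool from outside, world axes, zero at the start; "torque": the same for the moment, N m; "grip_width": opening from 0.0 (shut) to 1.0 (fully open).
Only numpy, scipy, OpenCV 4.12 (cv2) and the standard library are available. Lean on these libraries where they do the work, as an engineer would, in place of code of your own. Each camera call takes 0.05 s, during which the arm holds its last target. There are 200 camera calls.

### The job

Open the specimen cabinet right up so that its wide trays can come out. Swing out the leaf with the bar handle, whose cover strip laps over the other leaf, and draw the flush bolt on that other leaf all the way down; only then pull that leaf open too, never wrenching it against the bolt. Leave both leaves standing about square to the front with the bolt still down, and do not disturb the dishes and other things on the table.

Things in the scene. Friction and masses are not known exactly. Their poses are not given: they have to be found in the camera images.
- cabinet: fixed wooden bench-top cabinet, 220 mm deep (its x), 360 wide (y), 260 high, closed by two glazed leaves in its front, at local x = -110 mm, facing its -x; origin at the centre of its underside on the table. Flat 16 mm top board flush with the leaves, bare for 130 mm behind its front edge. The leaves' lower edges are 53 mm above the table, so they pass over the 17 mm dishes
- leaf_active (a joint): hinge angle (rad) of the active leaf, on the cabinet's -y side, with the bar handle: 0 shut, 1.57 square to the front, stop at 1.8; opens towards the cabinet's -x, counter-clockwise from above. Stays where it is left; may start a little ajar (up to 0.1). Leaf 162 mm wide, 189 high, 18 thick; a 4 mm cover strip on the front of its free edge laps 10 mm over the other leaf
- leaf_passive (a joint): hinge angle (rad) of the passive leaf, on the cabinet's +y side, with the flush bolt and no handle: 0 shut, 1.57 square to the front, stop at 1.8; opens towards the cabinet's -x, clockwise from above. Size and hinge friction as the active leaf. Held shut by the bolt; the bolt's knob is also its pull
- bolt (a joint): travel (m) of the flush bolt in the passive leaf: about 0 = shot up into the strike, 0.018 = fully drawn down against its stop. It comes free of the strike at 0.011. Moves straight down along the leaf against about 5 N of friction and stays where it is left
- active_hinge (a point): on the vertical hinge axis of the active leaf, half-way up the leaf; the axis runs along the front outer edge of the leaf, at cabinet (x, y) = (-110, -163) mm. Axes: of the leaf; y along the leaf from hinge to free edge, -x out of its front face
- passive_hinge (a point): on the vertical hinge axis of the passive leaf, half-way up the leaf; at cabinet (x, y) = (-110, +163) mm. Axes: of the leaf; -y along the leaf from hinge to free edge, -x out of its front face
- handle (a point): on the centre line of the active leaf's handle, an upright round steel bar 12 mm thick and 100 mm long, 38 mm in front of the leaf's face and 120 mm from the hinge; this point is 10 mm below the bar's upper end and 40 mm below the cabinet's top. Axes of the leaf
- bolt_knob (a point): centre of the head of the bolt's knob (moves with the bolt): a steel disc head 18 mm across and 18 long, its axis straight out of the passive leaf's face (local x), from 14 to 32 mm in front of the face, on a 10 mm neck; the point is 22 mm in front of the face, 130 mm along the leaf from its hinge and, with the bolt shot, 30 mm below the cabinet's top. Axes of the leaf
- strike: steel strike plate fixed on the front edge of the cabinet's top, 44 mm wide, above the bolt; the shot bolt stands 11 mm up into it; origin at the middle of its lower edge
- dish0: lidded round specimen dish on the table, 90 mm across, 17 mm high, origin under its centre; bystander
- dish1: as dish0
- dish2: as dish0
- jar: closed glass specimen jar, 64 mm across, 85 mm high, origin under its centre; bystander
- lens: hand lens lying flat: 84 mm round frame with a 100 mm handle to its -x, 10 mm high; origin under the centre of the round; bystander
- guide: closed field-guide book lying flat, 214 x 154 x 20 mm, origin under its centre; bystander

How it is judged:
By the outcome, as a careful person would: the job done as asked, in the order asked, and still so for the second after the job is handed in, with the robot touching nothing.
It also fails if it takes over 51 s, if anything falls off the work surface, if the arm or the gripper's body presses on something with over 40 N, if the wrist force passes 120 N, or if a joint passes its speed limit or range.

## Working session

There is one attempt and no reset: what is moved stays moved. The work goes in short steps, Python scripts to look and compute and a shell command to move; the robot and the scene stay as the last step left them, time stands still between calls to the robot, and variables do not carry over. Pictures are saved under pics/ and viewed, about 8 in all and at most 12, crops included, and the job is handed in when it is done.

```bash
mkdir -p pics; cat > h.py <<'E'
import numpy as np,cv2
from bench import ctrl,imaging,finder
from scipy.spatial.transform import Rotation as R
def st():
    s=ctrl.get_state();Rm=R.from_rotvec(s['tool_rot']).as_matrix()
    print('t',round(s['time'],2),'p',np.round(s['position'],4),'q',np.round(s['joint_positions'],2),'F',np.round(s['ft_force'],1),'g',round(s['grip_width'],3));print(np.round(Rm,3));return s,Rm
def ray(im,pt):
    K=np.array(im['intrinsics']);T=np.array(im['pose']);d=np.linalg.inv(K)@[pt[1]*640,pt[0]*480,1];d=T[:3,:3]@d;return T[:3,3],d/np.linalg.norm(d)
def onz(im,pt,z):
    o,d=ray(im,pt);return o+d*(z-o[2])/d[2]
def save(im,n): cv2.imwrite('pics/'+n+'.png',im['frame'][:,:,::-1])
def tri(a,b):
    (o,d),(p,e)=a,b;A=np.stack([d,-e],1);s=np.linalg.lstsq(A,p-o,rcond=None)[0];x,y=o+d*s[0],p+e*s[1];return (x+y)/2,np.linalg.norm(x-y)
E
python3 - <<'E'
from h import *
st()
ims={c:imaging.get_image(c) for c in('side','top')}
for c in ims: save(ims[c],c+'0'); print(c,np.round(ims[c]['pose'],3).tolist(), ims[c]['intrinsics'][0][0])
for n,z in dict(cabinet=0,active_hinge=.1475,passive_hinge=.1475,handle=.22,bolt_knob=.23,strike=.244,dish0=0,jar=0,lens=0,guide=0).items():
  L={}
  for c in ims:
    for r in finder.spot_point(n,c)[:3]:
      print(n,c,round(r['conf'],2),np.round([r['point'][1]*640,r['point'][0]*480],0),np.round(onz(ims[c],r['point'],z),3))
      L.setdefault(c,ray(ims[c],r['point']))
  if len(L)==2: print('  tri',np.round(tri(L['side'],L['top'])[0],3),round(tri(L['side'],L['top'])[1],4))
E
python3 -c "
import cv2
cv2.imwrite('pics/both.png',cv2.resize(cv2.vconcat([cv2.imread('pics/side0.png'),cv2.imread('pics/top0.png')]),(400,600)))" 
```

```text
t 0.0 p [ 0.2127 -0.6137  0.2435] q [ 1.25  0.32 -0.07  1.45  0.02  1.37 -0.06] F [ 0.6 -1.   0.2] g 1.002
[[ 0.945  0.328 -0.001]
 [ 0.328 -0.945  0.002]
 [-0.    -0.002 -1.   ]]
side [[-0.896, -0.329, 0.297, -0.002], [-0.443, 0.676, -0.589, 1.031], [-0.007, -0.659, -0.752, 1.484], [0.0, 0.0, 0.0, 1.0]] 596.7522766957179
top [[0.022, -0.995, 0.1, 0.407], [-1.0, -0.021, 0.011, -0.004], [-0.009, -0.1, -0.995, 1.459], [0.0, 0.0, 0.0, 1.0]] 539.8169637293613
cabinet side 0.62 [335. 285.] [0.464 0.009 0.   ]
active_hinge side 0.56 [322. 187.] [ 0.626 -0.231  0.147]
active_hinge side 0.44 [290. 262.] [0.569 0.093 0.147]
active_hinge top 0.8 [420. 202.] [ 0.624 -0.228  0.148]
  tri [ 0.624 -0.228  0.151] 0.0005
passive_hinge side 0.63 [291. 261.] [0.569 0.089 0.147]
passive_hinge top 0.76 [288. 218.] [0.577 0.092 0.147]
  tri [0.573 0.091 0.149] 0.0084
handle side 0.77 [328. 200.] [ 0.552 -0.12   0.22 ]
handle top 0.94 [379. 223.] [ 0.561 -0.122  0.22 ]
  tri [ 0.558 -0.124  0.214] 0.008
bolt_knob side 0.55 [305. 214.] [ 0.579 -0.027  0.23 ]
bolt_knob side 0.5 [339. 285.] [0.382 0.162 0.23
[... 439 characters left out ...]
0.76 [256. 274.] [0.442 0.185 0.   ]
dish0 top 0.7 [376. 296.] [ 0.391 -0.137  0.   ]
dish0 top 0.55 [322. 265.] [0.469 0.01  0.   ]
  tri [0.418 0.152 0.205] 0.0407
jar side 0.79 [253. 387.] [0.515 0.422 0.   ]
jar top 0.97 [170. 245.] [0.516 0.422 0.   ]
  tri [ 0.516  0.422 -0.001] 0.0012
lens side 0.81 [390. 198.] [ 0.456 -0.425  0.   ]
lens side 0.2 [329. 199.] [ 0.646 -0.326  0.   ]
lens top 0.92 [492. 269.] [ 0.469 -0.448  0.   ]
lens top 0.49 [166. 335.] [0.275 0.422 0.   ]
  tri [ 0.469 -0.46  -0.037] 0.0035
guide side 0.77 [332. 424.] [0.276 0.423 0.   ]
guide side 0.29 [290. 262.] [ 0.632 -0.011  0.   ]
guide top 0.78 [165. 336.] [0.272 0.424 0.   ]
  tri [0.274 0.424 0.004] 0.004
```

View pics/side0.png

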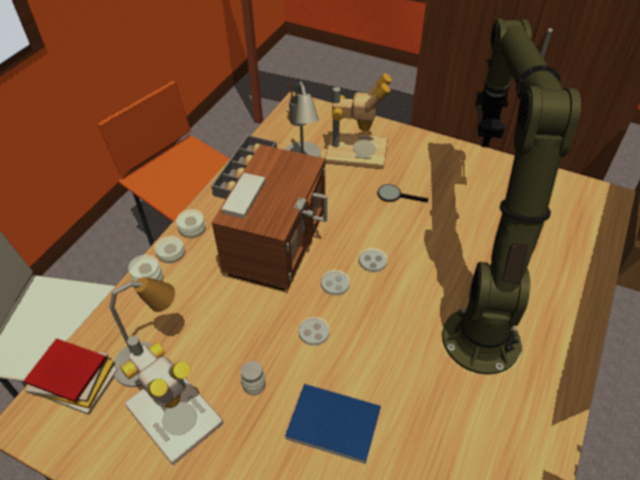

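View pics/top0.png

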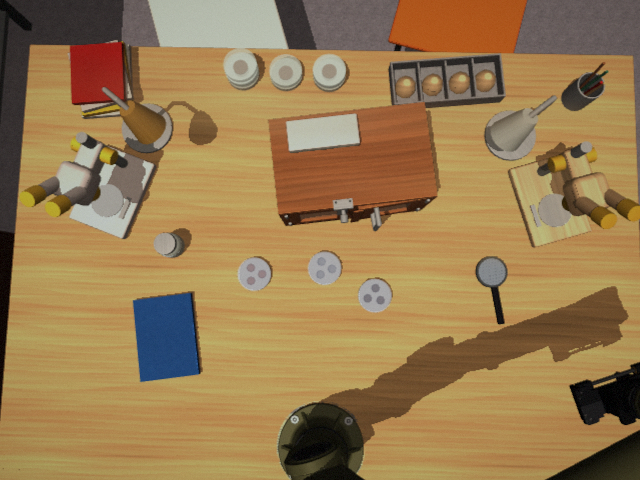

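The side and top views agree. The cabinet is yawed about +9°, with hinges at about (0.624,-0.228) and (0.573,0.091). The handle is near top pixel (379,223) and the knob and strike near (343,212), with three dishes in front. I'll move near the handle and check from there.

```bash
python3 -m jog '[[[3.6,-2.6,-0.8,0,0,0,4],[3.6,-2.6,-0.8,0,0,0,4],[3.6,-2.6,-0.8,0,0,0,4],[3.6,-2.6,-0.8,0,0,0,4],[3.6,-2.6,-0.8,0,0,0,4],[3.6,-2.6,-0.8,0,0,0,4],[3.6,-2.6,-0.8,0,0,0,4],[3.6,-2.6,-0.8,0,0,0,4],[3.6,-2.6,-0.8,0,0,0,4],[3.6,-2.6,-0.8,0,0,0,4],[3.6,-2.6,-0.8,0,0,0,4],[3.6,-2.6,-0.8,0,0,0,4]]]'
python3 -m jog '[[[0,0,0,0,0,-8,4],[0,0,0,0,0,-8,4],[0,0,0,0,0,-8,4],[0,0,0,0,0,-8,4],[0,0,0,0,0,-8,4],[0,0,0,0,0,-8,4],[0,0,0,0,0,-8,4],[0,0,0,0,0,-8,4],[0,0,0,0,0,-8,4],[0,0,0,0,0,-8,4],[0,0,0,0,0,0,4],[0,0,0,0,0,0,4]]]'
cat > look.py <<'E'
from h import *
import sys
s,Rm=st()
ims={c:imaging.get_image(c) for c in('wrist','side','top')}
save(ims['wrist'],'w'+sys.argv[1]);save(ims['top'],'t'+sys.argv[1]);save(ims['side'],'s'+sys.argv[1])
Z=dict(active_hinge=.1475,passive_hinge=.1475,handle=.22,bolt_knob=.23,strike=.244)
for n in sys.argv[2:]:
  L={}
  for c in ims:
    for r in finder.spot_point(n,c)[:2]:
      print(n,c,round(r['conf'],2),np.round([r['point'][1]*640,r['point'][0]*480],0),np.round(onz(ims[c],r['point'],Z[n]),3))
      L.setdefault(c,ray(ims[c],r['point']))
  k=list(L)
  for i in range(len(k)):
    for j in range(i):
      p,e=tri(L[k[i]],L[k[j]]);print('  tri',k[i],k[j],np.round(p,3),round(e,4))
E
python3 look.py 1 handle bolt_knob strike active_hinge passive_hinge
```

```text
time: 2.3
position: [0.5196, -0.1763, 0.3412]
tool_rot: [3.097, 0.521, 0.001]
ft_force: [0.6, -0.3, 0.3]
grip_width: 0.458
time: 3.5
position: [0.5188, -0.1779, 0.3406]
tool_rot: [2.042, 2.387, -0.0]
ft_force: [0.5, -0.0, -0.4]
grip_width: 0.46
t 3.5 p [ 0.5188 -0.1779  0.3406] q [ 0.78  0.1  -0.54  1.53  0.05  1.52  0.4 ] F [ 0.5 -0.  -0.4] g 0.46
[[-0.155  0.988  0.   ]
 [ 0.988  0.155 -0.   ]
 [-0.     0.    -1.   ]]
handle wrist 0.74 [393. 169.] [ 0.559 -0.121  0.22 ]
handle side 0.82 [325. 199.] [ 0.559 -0.118  0.22 ]
handle top 0.75 [376. 224.] [ 0.559 -0.116  0.22 ]
  tri side wrist [ 0.56  -0.121  0.216] 0.0008
  tri top wrist [ 0.564 -0.121  0.186] 0.0043
  tri top side [ 0.558 -0.116  0.222] 0.0008
bolt_knob wrist 0.8 [437.  44.] [ 0.568 -0.041  0.23 ]
bolt_knob side 0.45 [308. 214.] [ 0.573 -0.031  0.23 ]
bolt_knob side 0.2 [324. 190.] [ 0.577 -0.143  0.23 ]
bolt_knob top 0.41 [342. 218.] [ 0.568 -0.037  0.23 ]
  tri side wrist [ 0.574 -0.038  0.221] 0.0065
  tri top wrist [ 0.57  -0.038  0.22 ] 0.0017
  tri top side [ 0.572 -0.036  0.225] 0.0074
strike wrist 0.78 [480.  40.] [ 0.589 -0.039  0.244]
strike side 0.46 [303. 206.] [ 0.592 -0.041  0.244]
strike top 0.61 [340. 209.] [ 0.589 -0.032  0.244]
  tri side wrist [ 0.59  -0.04   0.246] 0.0025
  tri top wrist [ 0.593 -0.033  0.227] 0.0044
  tri top side [ 0.587 -0.032  0.255] 0.0002
active_hinge wrist 0.72 [413. 291.] [ 0.616 -0.236  0.147]
active_hinge side 0.89 [325. 186.] [ 0.619 -0.24   0.147]
active_hinge top 0.74 [419. 201.] [ 0.625 -0.228  0.147]
  tri side wrist [ 0.614 -0.233  0.155] 0.0016
  tri top wrist [ 0.62  -0.231  0.149] 0.0117
  tri top side [ 0.618 -0.228  0.159] 0.01
passive_hinge side 0.79 [288. 261.] [0.577 0.09  0.148]
passive_hinge top 0.96 [291. 217.] [0.58  0.086 0.147]
  tri top side [0.58  0.086 0.142] 0.0018
```

View pics/w1.png

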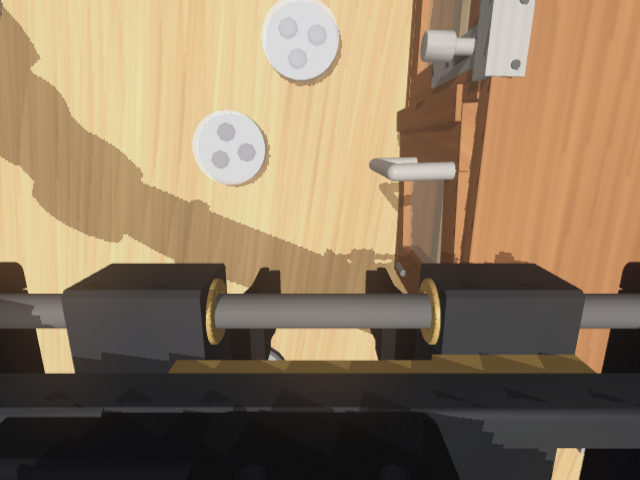

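The wrist view shows the bar's upper end at (393,169). A post runs back from it to the leaf at about (455,170), so the jaws must straddle it sideways. The knob is at (437,44). I'll get the yaw from the top-board edge.

```bash
python3 - <<'E'
from h import *
im=imaging.get_image('wrist'); print(np.round(im['pose'],3).tolist())
f=lambda x,y,z:np.round(onz(im,[y/480,x/640],z),4)
g=cv2.cvtColor(im['frame'],cv2.COLOR_RGB2GRAY)
l=cv2.createLineSegmentDetector().detect(g)[0][:,0]
for a in l:
  if np.hypot(a[2]-a[0],a[3]-a[1])>50 and min(a[0],a[2])>380 and max(a[1],a[3])<300: 
    p,q=f(a[0],a[1],.26),f(a[2],a[3],.26);d=p-q;print(np.round(a),p,q,'yaw',round(np.degrees(np.arctan2(-d[0],d[1]))%180,1))
im=imaging.get_image('top');g=cv2.cvtColor(im['frame'],cv2.COLOR_RGB2GRAY)
print('top')
for a in cv2.createLineSegmentDetector().detect(g)[0][:,0]:
  if np.hypot(a[2]-a[0],a[3]-a[1])>40 and 260<min(a[0],a[2]) and max(a[0],a[2])<445 and 95<min(a[1],a[3]) and max(a[1],a[3])<230: 
    p,q=f(a[0],a[1],.26),f(a[2],a[3],.26);d=p-q;print(np.round(a),p,q,'yaw',round(np.degrees(np.arctan2(-d[0],d[1]))%90,1))
cv2.imwrite('pics/crop.png',cv2.resize(imaging.get_image('wrist')['frame'][0:300,360:560,::-1],(400,600)))
E
```

```text
[[0.987, 0.154, 0.039, 0.507], [0.159, -0.957, -0.242, -0.112], [0.0, 0.245, -0.97, 0.481], [0.0, 0.0, 0.0, 1.0]]
[494.   0. 485.  74.] [ 0.5856 -0.0242  0.26  ] [ 0.5906 -0.0606  0.26  ] yaw 7.8
[469. 263. 534. 262.] [ 0.6102 -0.1694  0.26  ] [ 0.6507 -0.1627  0.26  ] yaw 99.4
[463. 106. 453. 261.] [ 0.5823 -0.0786  0.26  ] [ 0.5994 -0.1698  0.26  ] yaw 10.6
[534. 263. 582. 290.] [ 0.6505 -0.1631  0.26  ] [ 0.6864 -0.1757  0.26  ] yaw 70.7
[459. 259. 478. 104.] [ 0.6032 -0.1683  0.26  ] [ 0.5906 -0.0765  0.26  ] yaw 7.8
[492.  78. 469. 261.] [ 0.5948 -0.0618  0.26  ] [ 0.6095 -0.1682  0.26  ] yaw 7.9
[423.   0. 417.  73.] [ 0.548  -0.0303  0.26  ] [ 0.5527 -0.066   0.26  ] yaw 7.5
[453. 162. 393. 166.] [ 0.5848 -0.1101  0.26  ] [ 0.5503 -0.1183  0.26  ] yaw 103.4
[393. 178. 452. 178.] [ 0.5516 -0.1251  0.26  ] [ 0.5863 -0.1196  0.26  ] yaw 99.0
[440. 261. 444. 182.] [ 0.5914 -0.1711  0.26  ] [ 0.5821 -0.1224  0.26  ] yaw 10.8
[525.  76. 536.   1.] [ 0.6128 -0.0576  0.26  ] [ 0.6076 -0.0208  0.26  ] yaw 8.0
[638. 295. 587. 298.] [ 0.7237 -0.1731  0.26  ] [ 0.6917 -0.181   0.26  ] yaw 103.9
[577. 290. 446. 290.] [ 0.6833 -0.1762  0.26  ] [ 0.5997 -0.1897  0.26  ] yaw 99.2
top
[339. 220. 285. 226.] [ 0.5616 -0.0303  0.26  ] [0.5451 0.09   0.26  ] yaw 7.8
[289. 150. 359. 142.] [0.7173 0.0865 0.26  ] [ 0.7386 -0.0721  0.26  ] yaw 7.6
[278. 215. 268. 120.] [0.5699 0.108  0.26  ] [0.786  0.1378 0.26  ] yaw 7.9
[355. 113. 286. 121.] [ 0.8071 -0.0601  0.26  ] [0.7858 0.0962 0.26  ] yaw 7.8
[281. 213. 331. 208.] [0.5727 0.102  0.26  ] [ 0.5879 -0.0103  0.26  ] yaw 7.7
[264. 119. 389. 105.] [0.7888 0.145  0.26  ] [ 0.8278 -0.1392  0.26  ] yaw 7.8
[279. 201. 331. 194.] [0.6003 0.1052 0.26  ] [ 0.6181 -0.0095  0.26  ] yaw 8.8
[363. 143. 426. 135.] [ 0.7379 -0.0807  0.26  ] [ 0.7595 -0.2224  0.26  ] yaw 8.7
```

```bash
python3 -m jog '[[[0,0,0,0,0,8.2,4],[0,0,0,0,0,8.2,4],[0,0,0,0,0,8.2,4],[0,0,0,0,0,8.2,4],[0,0,0,0,0,8.2,4],[0,0,0,0,0,8.2,4],[0,0,0,0,0,8.2,4],[0,0,0,0,0,8.2,4],[0,0,0,0,0,8.2,4],[0,0,0,0,0,8.2,4],[0,0,0,0,0,8,4],[0,0,0,0,0,0,4]]]'
python3 look.py 2 handle bolt_knob strike
```

```text
time: 5.75
position: [0.5189, -0.1778, 0.3405]
tool_rot: [3.132, 0.249, -0.0]
ft_force: [-0.6, 0.1, -0.4]
grip_width: 0.46
t 5.75 p [ 0.5189 -0.1778  0.3405] q [ 0.71  0.1  -0.46  1.54  0.04  1.52 -1.16] F [-0.6  0.1 -0.4] g 0.46
[[ 0.987  0.158 -0.   ]
 [ 0.158 -0.987 -0.   ]
 [-0.     0.    -1.   ]]
handle wrist 0.85 [254. 169.] [ 0.559 -0.123  0.22 ]
handle side 0.87 [328. 200.] [ 0.55  -0.119  0.22 ]
handle top 0.55 [377. 222.] [ 0.562 -0.119  0.22 ]
  tri side wrist [ 0.555 -0.123  0.214] 0.0064
  tri top wrist [ 0.56  -0.121  0.218] 0.0047
  tri top side [ 0.557 -0.122  0.215] 0.0112
bolt_knob wrist 0.6 [126. 133.] [ 0.57  -0.039  0.23 ]
bolt_knob side 0.4 [307. 212.] [ 0.58  -0.039  0.23 ]
bolt_knob top 0.48 [169. 335.] [0.296 0.349 0.23 ]
bolt_knob top 0.41 [341. 216.] [ 0.573 -0.034  0.23 ]
  tri side wrist [ 0.574 -0.038  0.233] 0.0096
  tri top wrist [ 0.334  0.718 -1.173] 0.3308
  tri top side [0.368 0.261 0.602] 0.0858
strike wrist 0.88 [116.  99.] [ 0.59  -0.039  0.244]
strike side 0.52 [301. 209.] [ 0.593 -0.028  0.244]
strike top 0.54 [378. 224.] [ 0.554 -0.119  0.244]
strike top 0.49 [340. 213.] [ 0.579 -0.031  0.244]
  tri side wrist [ 0.593 -0.034  0.237] 0.0068
  tri top wrist [ 0.563 -0.105  0.358] 0.0465
  tri top side [ 0.598 -0.111  0.163] 0.0743
```

View pics/w2.png

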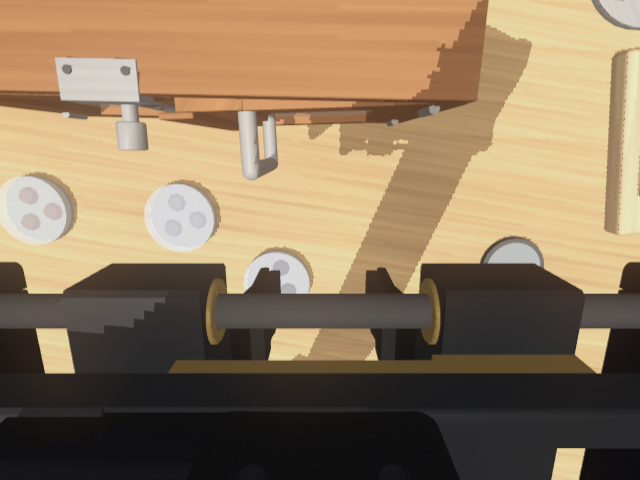

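Cabinet yaw is 7.8°. The wrist view shows the bar end at (252,172) with its posts behind, and the knob at (131,135) under the strike at (97,80). I'll grasp the bar.

```bash
python3 -m jog '[[[1.6,-1.6,0,0,0,0,4],[1.6,-1.7,0,0,0,0,4],[1.5,-1.6,0,0,0,0,4],[0,0,2.4,0,0,0,4],[0,0,2.4,0,0,0,4],[0,0,2.4,0,0,0,4],[0,0,2.4,0,0,0,4],[0,0,2.3,0,0,0,4],[0,0,0,0,0,0,0.8],[0,0,0,0,0,0,0.8],[0,0,0,0,0,0,0.8],[0,0,0,0,0,0,0.8]]]' 30
python3 look.py 3 handle
```

```text
time: 7.55
position: [0.5584, -0.1221, 0.2232]
tool_rot: [3.131, 0.25, 0.004]
ft_force: [1.3, 0.7, 0.1]
grip_width: 0.183
t 7.55 p [ 0.5584 -0.1221  0.2232] q [ 0.62  0.2  -0.51  1.67  0.1   1.3  -1.32] F [1.3 0.7 0.1] g 0.183
[[ 0.987  0.159  0.003]
 [ 0.159 -0.987 -0.001]
 [ 0.002  0.001 -1.   ]]
handle wrist 0.67 [321. 303.] [ 0.558 -0.122  0.22 ]
handle side 0.97 [326. 198.] [ 0.559 -0.124  0.22 ]
  tri side wrist [ 0.558 -0.122  0.222] 0.0013
```

View pics/w3.png

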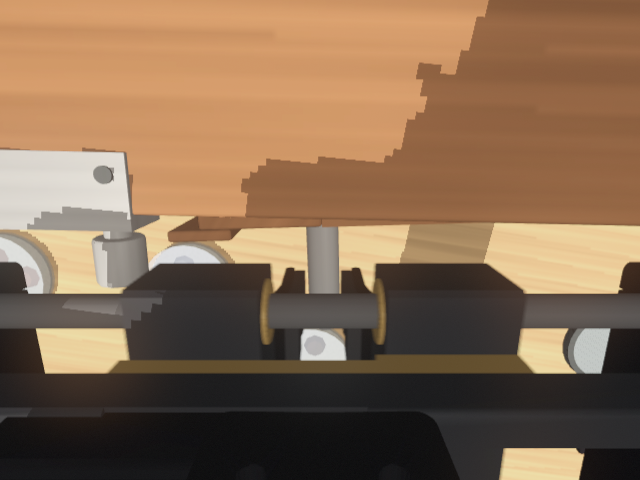

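The jaws straddle the bar and post at (322,270). I'll close on it and swing the leaf along the arc.

```bash
python3 -m jog '[[[0,0,0,0,0,0,0],[0,0,0,0,0,0,0],[0,0,0,0,0,0,0],[-0.5,0.2,0,0,0,-2.5,0],[-1.03,0.38,0,0,0,-5,0],[-1.03,0.38,0,0,0,-5,0],[-1.03,0.38,0,0,0,-5,0],[-1.03,0.38,0,0,0,-5,0]]]' 30
python3 -c "
from h import *
st()"
```

```text
time: 8.65
position: [0.5211, -0.154, 0.2229]
tool_rot: [3.017, 0.86, 0.008]
ft_force: [6.2, -5.0, 1.8]
grip_width: 0.126
t 8.65 p [ 0.5211 -0.154   0.2229] q [ 0.72  0.13 -0.52  1.74  0.07  1.28 -0.83] F [ 6.2 -5.   1.8] g 0.126
[[ 0.85   0.527  0.006]
 [ 0.527 -0.85  -0.003]
 [ 0.004  0.005 -1.   ]]
```

```bash
python3 -m jog '[[[-1.03,0.38,0,0,0,-5,0],[-1.03,0.38,0,0,0,-5,0],[-1.03,0.38,0,0,0,-5,0],[-1.03,0.38,0,0,0,-5,0],[-1.03,0.38,0,0,0,-5,0],[-1.03,0.38,0,0,0,-5,0],[-1.03,0.38,0,0,0,-5,0],[-1.03,0.38,0,0,0,-5,0],[-1.03,0.38,0,0,0,-5,0],[-1.03,0.38,0,0,0,-5,0],[-1.03,0.38,0,0,0,-5,0],[-1.03,0.38,0,0,0,-5,0]]]'
python3 -m jog '[[[-1.03,0.38,0,0,0,-5,0],[0,0,0,0,0,0,0]]]'
python3 look.py 4 handle active_hinge
```

```text
time: 9.85
position: [0.4999, -0.2745, 0.2229]
tool_rot: [2.18, 2.255, 0.01]
ft_force: [8.0, 1.9, 2.2]
grip_width: 0.127
time: 10.05
position: [0.5043, -0.2857, 0.2229]
tool_rot: [2.082, 2.344, 0.01]
ft_force: [7.7, 0.6, 2.9]
grip_width: 0.125
t 10.05 p [ 0.5043 -0.2857  0.2229] q [ 0.91  0.21 -0.5   1.65  0.1   1.29  0.51] F [7.7 0.6 2.9] g 0.125
[[-0.118  0.993  0.009]
 [ 0.993  0.118  0.001]
 [-0.     0.009 -1.   ]]
handle wrist 0.72 [321. 302.] [ 0.502 -0.284  0.22 ]
handle side 0.66 [364. 172.] [ 0.502 -0.281  0.22 ]
handle top 0.77 [447. 250.] [ 0.502 -0.279  0.22 ]
handle top 0.68 [288. 219.] [0.565 0.087 0.22 ]
  tri side wrist [ 0.503 -0.286  0.216] 0.0009
  tri top wrist [ 0.501 -0.273  0.244] 0.0004
  tri top side [ 0.501 -0.278  0.222] 0.0015
active_hinge side 0.59 [321. 188.] [ 0.625 -0.226  0.147]
active_hinge side 0.18 [307. 214.] [ 0.614 -0.098  0.147]
active_hinge top 0.77 [419. 200.] [ 0.628 -0.228  0.147]
  tri top side [ 0.628 -0.229  0.145] 0.0022
```

View pics/t4.png

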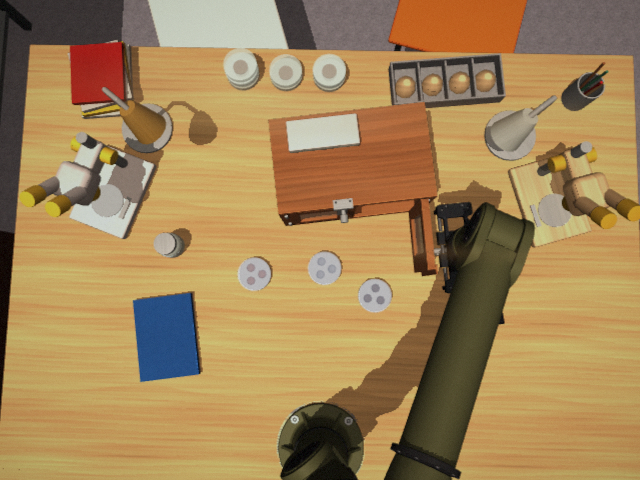

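The top view shows the active leaf standing square at (425,235), with the dishes undisturbed; by geometry it is at about 90°. Next I release it and go to the knob.

```bash
python3 -m jog '[[[0,0,0,0,0,0,4],[0,0,0,0,0,0,4],[0,0,0,0,0,0,4],[0,0,-4,0,0,0,4],[0,0,-4,0,0,0,4],[0,0,-4,0,0,0,4],[3.9,1.5,0,0,0,0,4],[3.9,1.5,0,0,0,0,4],[3.9,1.5,0,0,0,0,4],[3.9,1.5,0,0,0,0,4],[3.9,1.6,0,0,0,0,4],[4.1,1.6,0,0,0,0,4]]]'
python3 -m jog '[[[0,0,0,0,0,-8.3,4],[0,0,0,0,0,-8.3,4],[0,0,0,0,0,-8.3,4],[0,0,0,0,0,-8.3,4],[0,0,0,0,0,-8.3,4],[0,0,0,0,0,-8.3,4],[0,0,0,0,0,-8.3,4],[0,0,0,0,0,-8.3,4],[0,0,0,0,0,-8.3,4],[0,0,0,0,0,-8.3,4],[0,0,0,0,0,-8.0,4],[0,0,0,0,0,0,4]]]'
python3 look.py 5 bolt_knob strike handle passive_hinge active_hinge
```

```text
time: 11.7
position: [0.5637, -0.0405, 0.341]
tool_rot: [-2.091, -2.344, 0.003]
ft_force: [1.2, -0.7, -0.4]
grip_width: 0.458
time: 12.9
position: [0.5636, -0.0418, 0.3408]
tool_rot: [0.208, -3.133, 0.0]
ft_force: [-0.7, 0.1, -0.7]
grip_width: 0.462
t 12.9 p [ 0.5636 -0.0418  0.3408] q [ 0.76  0.19 -0.84  1.49  0.14  1.53  1.63] F [-0.7  0.1 -0.7] g 0.462
[[-0.991 -0.132 -0.002]
 [-0.132  0.991 -0.   ]
 [ 0.002  0.    -1.   ]]
bolt_knob wrist 0.8 [320. 251.] [ 0.57  -0.043  0.23 ]
bolt_knob side 0.44 [309. 213.] [ 0.572 -0.035  0.23 ]
bolt_knob side 0.35 [318. 330.] [0.37  0.313 0.23 ]
  tri side wrist [ 0.574 -0.042  0.222] 0.0036
strike wrist 0.89 [322. 287.] [ 0.591 -0.039  0.244]
strike side 0.68 [292. 263.] [0.521 0.162 0.244]
strike side 0.63 [299. 209.] [ 0.598 -0.026  0.244]
  tri side wrist [ 0.663 -0.027 -0.016] 0.0592
handle wrist 0.17 [266.  47.] [ 0.44  -0.096  0.22 ]
handle side 0.84 [364. 173.] [ 0.501 -0.274  0.22 ]
handle top 0.94 [448. 248.] [ 0.505 -0.282  0.22 ]
  tri side wrist [ 0.453 -0.083  0.384] 0.0521
  tri top wrist [ 0.492 -0.124  0.546] 0.1684
  tri top side [ 0.506 -0.284  0.21 ] 0.0012
passive_hinge wrist 0.85 [455. 249.] [0.575 0.086 0.147]
passive_hinge wrist 0.69 [ 3. 72.] [ 0.473 -0.326  0.147]
passive_hinge side 0.68 [292. 262.] [0.564 0.091 0.147]
passive_hinge side 0.22 [391. 194.] [ 0.41  -0.296  0.147]
passive_hinge top 0.61 [290. 217.] [0.58  0.088 0.147]
  tri side wrist [0.571 0.087 0.142] 0.0088
  tri top wrist [0.579 0.089 0.138] 0.0042
  tri top side [0.575 0.086 0.139] 0.0132
active_hinge wrist 0.58 [113. 251.] [ 0.62  -0.235  0.147]
active_hinge side 0.56 [321. 185.] [ 0.631 -0.235  0.147]
active_hinge top 0.62 [419. 197.] [ 0.636 -0.228  0.147]
  tri side wrist [ 0.625 -0.233  0.15 ] 0.0112
  tri top wrist [ 0.628 -0.232  0.147] 0.0181
  tri top side [ 0.632 -0.228  0.154] 0.007
```

View pics/w5.png

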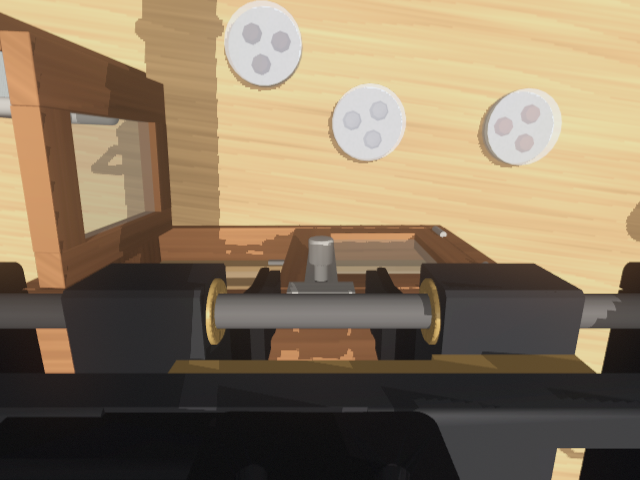

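The knob is directly below the tool, at (320,251) in the wrist view, and the active leaf is well clear on the left. I'll descend and grip.

```bash
python3 -m jog '[[[-0.1,-0.1,2.6,0,0,0,4],[0,0,2.6,0,0,0,4],[0,0,2.6,0,0,0,4],[0,0,1.3,0,0,0,4],[0,0,1.1,0,0,0,4],[0,0,0,0,0,0,4],[0,0,0,0,0,0,0],[0,0,0,0,0,0,0],[0,0,0,0,0,0,0],[0,0,0,0,0,0,0],[0,0,0,0,0,0,0],[0,0,0,0,0,0,0]]]' 40
python3 -c "
from h import *
st()"
```

```text
time: 15.0
position: [0.5657, -0.0428, 0.2403]
tool_rot: [-0.208, 3.133, -0.002]
ft_force: [-0.6, -1.4, 3.3]
grip_width: 0.187
t 15.0 p [ 0.5657 -0.0428  0.2403] q [ 0.75  0.23 -0.83  1.65  0.17  1.34  1.6 ] F [-0.6 -1.4  3.3] g 0.187
[[-0.991 -0.132  0.001]
 [-0.132  0.991 -0.001]
 [-0.001 -0.001 -1.   ]]
```

The width ratio between the two grips (0.126 to 0.187) matches 12 mm to 18 mm, so it is holding the head. Drawing the bolt down.

```bash
python3 -m jog '[[[0,0,0.3,0,0,0,0],[0,0,0.3,0,0,0,0],[0,0,0.3,0,0,0,0],[0,0,0.3,0,0,0,0],[0,0,0.3,0,0,0,0],[0,0,0.2,0,0,0,0]]]' 40
python3 -c "
from h import *
st()"
python3 -m jog '[[[0,0,0.1,0,0,0,0],[0,0,0.1,0,0,0,0],[0,0,0,0,0,0,0]]]'
python3 look.py 6 bolt_knob
```

```text
time: 15.6
position: [0.5655, -0.0428, 0.2228]
tool_rot: [-0.208, 3.134, -0.001]
ft_force: [-1.1, -3.7, 14.7]
grip_width: 0.193
t 15.6 p [ 0.5655 -0.0428  0.2228] q [ 0.74  0.24 -0.82  1.67  0.18  1.31  1.59] F [-1.1 -3.7 14.7] g 0.193
[[-0.991 -0.132  0.   ]
 [-0.132  0.991 -0.001]
 [-0.    -0.001 -1.   ]]
time: 15.9
position: [0.5658, -0.0427, 0.2227]
tool_rot: [-0.208, 3.133, -0.003]
ft_force: [-2.0, -4.3, 14.5]
grip_width: 0.196
t 15.9 p [ 0.5658 -0.0427  0.2227] q [ 0.74  0.24 -0.83  1.67  0.19  1.31  1.59] F [-2.  -4.3 14.5] g 0.196
[[-0.991 -0.132  0.002]
 [-0.132  0.991 -0.002]
 [-0.001 -0.002 -1.   ]]
```

```bash
python3 -c "
import cv2
a=cv2.imread('pics/w6.png')[180:330,180:460];b=cv2.imread('pics/s6.png')[170:270,250:390]
cv2.imwrite('pics/c6.png',cv2.vconcat([cv2.resize(a,(560,300)),cv2.resize(b,(420,300),interpolation=2).copy() if 0 else cv2.resize(b,(560,300))]))"
```

```text
(no output)
```

View pics/c6.png

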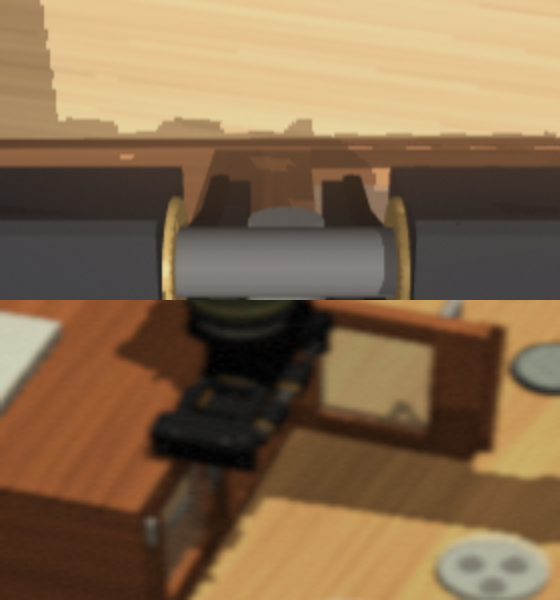

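The knob still sits between the fingers. Before pulling I want proof that the bolt is drawn, so I'll release, rise to the earlier viewpoint and compare.

```bash
python3 -m jog '[[[0,0,0,0,0,0,4],[0,0,0,0,0,0,4],[0,0,0,0,0,0,4],[0,0,-2,0,0,0,4],[0,0,-4,0,0,0,4],[0,0,-4,0,0,0,4],[0,0,-2,0,0,0,4],[0,0,0,0,0,0,4]]]'
python3 look.py 7 bolt_knob strike
python3 -c "
import cv2
f=lambda n:cv2.resize(cv2.imread('pics/%s.png'%n)[210:300,240:400],(640,360))[:290]
cv2.imwrite('pics/c7.png',cv2.vconcat([f('w5'),f('w7')]))"
```

```text
time: 17.0
position: [0.5664, -0.041, 0.3431]
tool_rot: [-0.21, 3.13, 0.0]
ft_force: [0.7, 1.1, 0.0]
grip_width: 0.46
t 17.0 p [ 0.5664 -0.041   0.3431] q [ 0.75  0.19 -0.84  1.48  0.14  1.53  1.63] F [0.7 1.1 0. ] g 0.46
[[-0.991 -0.134  0.004]
 [-0.134  0.991  0.   ]
 [-0.004 -0.    -1.   ]]
bolt_knob wrist 0.92 [318. 239.] [ 0.565 -0.044  0.23 ]
bolt_knob side 0.59 [307. 220.] [ 0.565 -0.009  0.23 ]
  tri side wrist [ 0.58  -0.042  0.189] 0.0075
strike wrist 0.68 [318. 283.] [ 0.592 -0.04   0.244]
strike wrist 0.64 [319. 237.] [ 0.56  -0.044  0.244]
strike side 0.58 [303. 209.] [ 0.589 -0.031  0.244]
  tri side wrist [ 0.596 -0.04   0.233] 0.0022
```

View pics/c7.png

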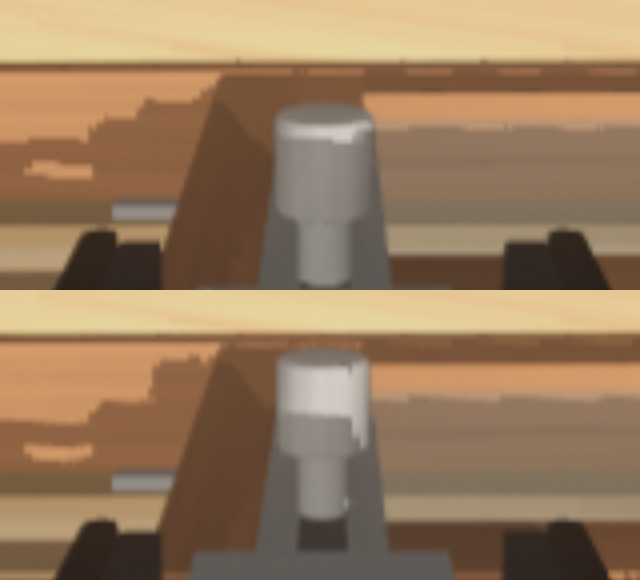

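Between the upper (before) and lower (after) crops, the knob moved down and the slot above its neck opened. The wrist ray crosses the knob's plane at z≈0.212, so it was drawn the full 18 mm. I'll re-grip and test gently.

```bash
python3 -m jog '[[[0.1,-0.1,3,0,0,0,4],[0,0,3,0,0,0,4],[0,0,3,0,0,0,4],[0,0,2,0,0,0,4],[0,0,1,0,0,0,4],[0,0,0,0,0,0,0],[0,0,0,0,0,0,0],[0,0,0,0,0,0,0],[0,0,0,0,0,0,0],[0,0,0,0,0,0,0],[0,0,0,0,0,0,0]]]' 30
python3 -c "
from h import *
st()"
python3 -m jog '[[[0.3,0.05,0,0,0,1.5,0],[0.4,0.1,0,0,0,2,0],[0.6,0.15,0,0,0,2.5,0]]]'
python3 -c "
from h import *
st()"
```

```text
time: 18.55
position: [0.5651, -0.043, 0.2217]
tool_rot: [-0.209, 3.133, -0.001]
ft_force: [-0.2, 1.0, 4.8]
grip_width: 0.194
t 18.55 p [ 0.5651 -0.043   0.2217] q [ 0.75  0.24 -0.83  1.67  0.18  1.31  1.59] F [-0.2  1.   4.8] g 0.194
[[-0.991 -0.133  0.002]
 [-0.133  0.991 -0.   ]
 [-0.002 -0.    -1.   ]]
time: 18.85
position: [0.552, -0.0413, 0.2217]
tool_rot: [-0.041, 3.139, -0.0]
ft_force: [0.1, 0.5, 6.1]
grip_width: 0.189
t 18.85 p [ 0.552  -0.0413  0.2217] q [ 0.75  0.2  -0.82  1.7   0.15  1.3   1.5 ] F [0.1 0.5 6.1] g 0.189
[[-1.    -0.026  0.003]
 [-0.026  1.    -0.   ]
 [-0.003 -0.    -1.   ]]
```

```bash
python3 -m jog '[[[1.12,0.27,0,0,0,5,0],[1.12,0.27,0,0,0,5,0],[1.12,0.27,0,0,0,5,0],[1.12,0.27,0,0,0,5,0],[1.12,0.27,0,0,0,5,0],[1.12,0.27,0,0,0,5,0]]]'
python3 look.py 8 bolt_knob passive_hinge
```

```text
time: 19.45
position: [0.4898, -0.0124, 0.2216]
tool_rot: [0.775, 3.041, 0.002]
ft_force: [2.9, 2.8, 5.6]
grip_width: 0.193
t 19.45 p [ 0.4898 -0.0124  0.2216] q [ 0.77  0.02 -0.8   1.85  0.02  1.27  1.04] F [2.9 2.8 5.6] g 0.193
[[-0.878  0.479  0.004]
 [ 0.479  0.878  0.   ]
 [-0.003  0.002 -1.   ]]
bolt_knob side 0.38 [337. 283.] [0.388 0.161 0.23 ]
bolt_knob side 0.3 [331. 421.] [0.239 0.511 0.23 ]
bolt_knob top 0.69 [166. 337.] [0.29  0.355 0.23 ]
  tri top side [0.317 0.299 0.434] 0.017
passive_hinge side 0.69 [289. 261.] [0.576 0.091 0.147]
passive_hinge top 0.48 [289. 218.] [0.577 0.091 0.147]
  tri top side [0.576 0.09  0.147] 0.0013
```

View pics/w8.png

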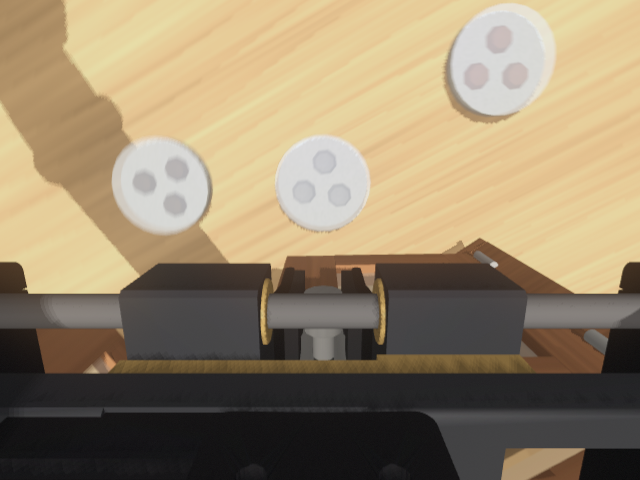

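The knob is held at (322,325) and the leaf is following, at about 36°. Continuing.

```bash
python3 -m jog '[[[1.12,0.27,0,0,0,5,0],[1.12,0.27,0,0,0,5,0],[1.12,0.27,0,0,0,5,0],[1.12,0.27,0,0,0,5,0],[1.12,0.27,0,0,0,5,0],[1.12,0.27,0,0,0,5,0]]]'
python3 -c "
from h import *
st()"
python3 -m jog '[[[1.12,0.27,0,0,0,5,0],[1.12,0.27,0,0,0,5,0],[1.12,0.27,0,0,0,5,0],[1.12,0.27,0,0,0,5,0],[1.12,0.27,0,0,0,5,0],[0,0,0,0,0,0,0]]]'
python3 -c "
from h import *
st()"
```

```text
time: 20.5
position: [0.4506, 0.0431, 0.2217]
tool_rot: [1.534, 2.737, 0.003]
ft_force: [4.3, 3.0, 3.1]
grip_width: 0.188
t 20.5 p [0.4506 0.0431 0.2217] q [ 0.75 -0.09 -0.84  1.92 -0.07  1.27  0.47] F [4.3 3.  3.1] g 0.188
[[-0.522  0.853  0.005]
 [ 0.853  0.522 -0.   ]
 [-0.002  0.004 -1.   ]]
time: 21.1
position: [0.4426, 0.1006, 0.2216]
tool_rot: [2.085, 2.346, 0.005]
ft_force: [4.0, 1.5, 5.9]
grip_width: 0.196
t 21.1 p [0.4426 0.1006 0.2216] q [ 0.73 -0.1  -0.95  1.92 -0.08  1.27 -0.07] F [4.  1.5 5.9] g 0.196
[[-0.117  0.993  0.004]
 [ 0.993  0.117  0.001]
 [ 0.     0.004 -1.   ]]
```

```bash
python3 -m jog '[[[0,0,0,0,0,0,4],[0,0,0,0,0,0,4],[0,0,0,0,0,0,4],[0,0,-3,0,0,0,4],[0,0,-4,0,0,0,4],[0,0,-4,0,0,0,4],[-4,0,0,0,0,0,4],[-4,0,0,0,0,0,4],[-4,0,0,0,0,0,4],[-4,0,0,0,0,0,4],[-4,0,0,0,0,0,4],[0,0,0,0,0,0,4]]]'
python3 look.py 9 bolt_knob handle passive_hinge active_hinge
```

```text
time: 22.3
position: [0.4628, -0.1069, 0.3289]
tool_rot: [-2.099, -2.334, 0.004]
ft_force: [-0.0, -0.4, -0.5]
grip_width: 0.461
t 22.3 p [ 0.4628 -0.1069  0.3289] q [ 0.88 -0.07 -0.67  1.71 -0.04  1.49  0.33] F [-0.  -0.4 -0.5] g 0.461
[[-0.105  0.994 -0.003]
 [ 0.994  0.105 -0.   ]
 [ 0.    -0.003 -1.   ]]
bolt_knob side 0.42 [325. 266.] [0.443 0.12  0.23 ]
bolt_knob top 0.63 [289. 221.] [0.56  0.085 0.23 ]
bolt_knob top 0.45 [283. 271.] [0.444 0.096 0.23 ]
  tri top side [0.52  0.076 0.157] 0.1025
handle wrist 0.59 [331. 110.] [ 0.457 -0.019  0.22 ]
handle side 0.74 [366. 170.] [ 0.502 -0.29   0.22 ]
handle side 0.65 [375. 264.] [0.326 0.047 0.22 ]
handle top 0.69 [449. 247.] [ 0.507 -0.284  0.22 ]
  tri side wrist [ 0.433 -0.046  0.446] 0.0456
  tri top wrist [ 0.444 -0.093  1.058] 0.0105
  tri top side [ 0.504 -0.284  0.224] 0.0075
passive_hinge side 0.64 [289. 264.] [0.57  0.101 0.147]
passive_hinge top 0.74 [291. 220.] [0.572 0.085 0.147]
  tri top side [0.576 0.087 0.128] 0.0039
active_hinge side 0.84 [325. 187.] [ 0.617 -0.233  0.147]
```

```bash
python3 -c "
import cv2
a=cv2.resize(cv2.imread('pics/t9.png')[90:320,220:520],(600,460)) ; b=cv2.imread('pics/s9.png')[140:350,230:440]
cv2.imwrite('pics/c9.png',cv2.hconcat([cv2.resize(a,(400,400)),cv2.resize(b,(400,400))]))"
```

```text
(no output)
```

View pics/c9.png

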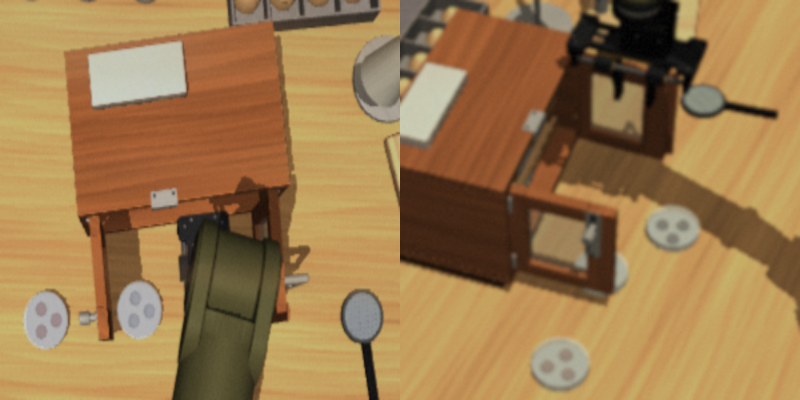

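Both leaves stand square, the knob has stayed at its drawn height, and the dishes are where they started. The gripper is clear at z=0.33, so I'm handing in.

```bash
python3 -c "
from bench import close_job
print(close_job())"
```

```text
the job is handed in; nothing more can be done
None
```

The cabinet is open: both leaves stand about square to the front and the flush bolt is fully down. I handed the job in at about 22 s of the 51 s allowed. `close_job()` reports no verdict, so what follows rests on my own checks.

**What I did, in order:**
- **Active leaf:** I gripped the bar handle and swung the leaf out to about 90°.
- **Bolt:** I gripped the knob and drew it down about 18 mm to its stop. I then let go and compared wrist pictures from before and after to confirm it was drawn before pulling anything.
- **Passive leaf:** I gripped the knob again and swung the leaf out to about 91°. The sideways force stayed under about 5 N, so it was not wrenched against the bolt. I then backed off.

**Last checks:**
- **Leaves and table:** The final top and side pictures show both leaves square. The two dishes nearest the passive leaf are within about 3 pixels of where they started. The arm hid the third dish from the top camera; in the side view it looks unmoved. I did not re-measure the jar, lens and guide, but the arm never went near them.
- **Gripper:** It is clear of everything at 0.33 m, reading about 0 N.

**Weaker points:**
- **Bolt after release:** After letting go for the last time I could only confirm that the bolt was down roughly. The finder's best top-view reading for the knob was wrong, and only its second reading agreed with the side view. The knob did stay at its drawn height all through the swing.
- **Hinge positions:** The readings scattered by up to about 2 cm, so I took the leaf angles from the positions of the gripped handle and knob instead.

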